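# Refit a hob knob on its D-spindle and hold it pressed

### The arm

A 6-joint arm with a two-finger parallel gripper is mounted at the origin on the work surface. World frame = base frame: x ahead of the robot, y to its left, z up, the work surface at z = 0. Lengths are in mm, angles in rad, forces in N, time in s.
With the tool pointing down it reaches from about 250 to 775 mm from the base axis. Payload 8.9 kg.
Tool frame: the origin (TCP) lies between the finger pads; the fingertips stand 8 mm ahead of it and the grasp point (between the pads) lies 11 mm behind it; z points along the fingers, y is the direction in which the jaws open and shut (so a half turn about z gives the same grasp; the last joint's range is limited). The gripper opens to 85 mm and grips with 20 to 120 N. Pads are 22 mm wide; open, the fingers measure 114 mm over their backs; the gripper's body (76 mm by 85 mm) begins 54 mm behind the grasp point. The pads swing forward as they close: fully open they stand 13 mm farther back than shut.
Start: joints at [1.061, 0.291, -0.153, 1.127, 0, 1.431], TCP at [190.234, 489.321, 239.305] pointing down, gripper open.
Joint ranges: [-2.52, 2.52], [-0.91, 1.74], [-1.3, 1.37], [-1.96, 2.02], [-1.52, 1.47], [-3.14, 3.14]. Speed limits (rad/s): [2.22, 2.22, 2.79, 3.14, 3.14, 3.14].

### API

Orientations are given as a rotation vector (axis times angle).
In Python, from station import ctrl gives the robot as it stands.
- The arm moves only by the tool jog_arm, never from a script. Its argument "rows" is a list of rows, each a list of 5 numbers: the opening in per cent of the stroke, from 0 (shut) to 100 (fully open), then the shift along the tool's x, y, z scaled (see below), then the turn about the tool's z scaled (see below). A call has 1 to 8 rows; each row is the pose to reach, as a shift and turn from the pose commanded when the call began, along the tool's axes at that moment; what a row does not reach only later rows make up. The controller multiplies each number of a shift by 20 cm and each number of a turn by pi/2 rad. A row lasts 1/10 s, in which the tool goes at most 50 mm and 8.59 degrees, less where a joint would pass 70% of its speed; a pose out of reach is approached as far as the arm can. A call with a number of a shift or a turn outside -1 to 1 is refused whole. A call with a gripper value outside its range is refused whole. The fingers move at their own pace and stop on an object; "squeeze" is the grip in N (left out, the last holds). Time passes only in rows, so rows that repeat a pose let the fingers close. It gives the time, the measured TCP pose, the force and the opening at its end, in the units of the state.
- ctrl.state(): the state, without advancing time (a new reading comes with each control period).
- ctrl.read_camera(name): name is "scene" or "side" or "wrist"; returns a dict with "frame" (480x640x3 uint8, red, green, blue), "range_z" (480x640 float32, mm along the optical axis (not along the pixel's ray), 0 where there is no reading), "camera_matrix" (3x3 intrinsics, pixels), "cam_to_world" (4x4, takes a point from camera to world coordinates); the wrist camera has in their place "T_tool_cam" (4x4, takes a point from camera to tool coordinates, whose origin is the TCP and whose axes are the flange's). Camera axes: x right, y down, z forward; pixel columns grow to the right and rows downward; lengths in mm; the calibration is good to about 2 mm. A picture is of the moment at which its call begins: read the wrist's pose just before it.
- ctrl.hand_in(): hands the job in, once; it reports no verdict.
The state is a dict: "time_s": time; "q": joint angles; "joint_vel": joint speeds; "joint_torque": joint torques, N m; "tcp_pos": TCP position; "tcp_rot": TCP orientation; "wrist_force": force on the tool from outside, world axes, zero at the start; "wrist_torque": the same for the moment, N m; "finger_gap": finger opening in mm.
Only numpy, scipy, OpenCV 4.12 (cv2) and the standard library are available. Lean on these libraries where they do the work, as an engineer would, in place of code of your own. Each camera call takes 0.05 s, during which the arm holds its last target.

### The job

The hob has been cleaned and one control knob is still off, lying on the steel tray: pick it up, turn it so that the flat in its bore matches the flat of the bare tap spindle (its nose then points the same way as that of the other knob), and push it fully home on the spindle. Then, as for testing the spark, keep pressing the knob in against its spring, down to the stop, for at least two seconds, and finish while still holding it pressed in; do not let go. Leave the other knob and everything else where it is.

Things in the scene. Friction and masses are not known exactly. Their poses are not given: they have to be found in the camera images.
- knob_mid (a point): loose black hob knob, 0.07 kg, right way up on the tray: round skirt 43 mm across, 16 mm high; on it an upright grip bar 12 mm wide, 16 to 34 mm above the underside, from 20 mm behind the axis to a pointed nose 27 mm ahead. This point: on the axis, half-way up (17 mm above the underside). x along the bar to the nose, z up
- knob_seat (a point): closed upper end of the knob's blind D-shaped bore, on the axis, 13 mm above the underside; axes as knob_mid. The bore, open below, is 11.2 mm in diameter; its flat is on the nose side, square to x, 1.6 mm from the axis. This point meets spindle_tip when the knob is home
- knob_nose (a point): upper end of the pointed nose of the knob's grip bar, 27 mm ahead of the axis and 34 mm above the underside
- spindle_tip (a point): centre of the top of the bare tap spindle on the near strip of the hob: upright metal D-shaft, 10 mm in diameter, bevelled tip 21 mm above the hob plate. x points square out of its flat (1 mm from the axis), z up: the knob fits only with its nose along this x. It does not turn. Knob home but not pressed: its underside is 8 mm above the plate
- spindle (a joint): how far the bare spindle is pushed in, in m: 0 out, 0.006 at its stop. A spring resists with about 4 N at the start of the stroke and 8.5 N at the stop, and pushes it back out
- other_knob (a joint): how far the other tap is pushed in, in m (0 out, 0.006 at the stop)
- other_knob_mid (a point): middle of the other control knob, the same as the loose one, already fitted on the second tap, 110 mm left or right of the bare spindle; same axes as knob_mid; its top is 42 mm above the hob plate
- hob: two-burner gas hob in the counter: steel plate 510 mm (its x, away from the robot) by 300 mm, top 6 mm above the counter; origin at the centre, at counter level. The two taps are 205 mm nearer the robot than the centre; beyond them pan supports reach 48 mm above the counter, and a fixed coffee pot, 209 mm above it, stands over the rear burner
- tray: shallow steel tray, 360 mm (its x) by 200 mm, left of the hob, inner floor 3 mm above the counter, rim 12 mm high; origin under its centre. Knob, timer and filter basket stand along it in any order, about 105 mm apart
- timer: round wind-up kitchen timer, 62 mm across, 37 mm high, with a 40 mm grip bar across its top; stands on the tray; origin at its underside
- basket: open steel coffee filter basket, 68 mm across, 25 mm high; stands on the tray; origin at its underside
- jug: steel milk jug, 80 mm across, 94 mm high, on the counter to the right; origin at its underside
- portafilter: espresso filter holder with a black handle, 230 mm long, 40 mm high, lying on the counter to the right of the hob; origin under its round bowl
- cup: white mug, 80 mm across, 62 mm high, on the counter to the right; origin at its underside
- dripper: red plastic coffee dripper, 112 mm across, 88 mm high, on the counter to the left; origin at its underside
- brush: small wooden cleaning brush, 195 mm long, 26 mm high, on the counter left of the tray; origin on its underside
Mind the look-alikes: they are no part of the job. What is shaped like the part that bears knob_mid but green, purple or turquoise is not meant.

How it is judged:
By the outcome, as a careful person would: the job done as asked, in the order asked, and still so for the second after the job is handed in, while the arm keeps its last pose, push and grip.
It also fails if it takes over 42 s, if anything falls off the work surface, if the arm or the gripper's body presses on something with over 40 N, if the wrist force passes 120 N, or if a joint passes its speed limit or range.

## Working session

There is one attempt and no reset: what is moved stays moved. The work goes in short steps, Python scripts to look and compute and a tool call to move; the robot and the scene stay as the last step left them, time stands still between calls to the robot, and variables do not carry over. Pictures are saved under pics/ and viewed, and the job is handed in when it is done.

Besides the shell and the picture viewer there is one more tool, called by a JSON object that holds its "method" and its "body", one argument or row to a line. jog_arm: Moves the arm, as the interface text tells. Its arguments: {"type":"object","properties":{"rows":{"type":"array"},"squeeze":{"type":"number"}},"required":["rows"]}

```bash
ls; mkdir -p pics; python3 - <<'E'
from station import ctrl
import numpy as np,cv2
s=ctrl.state()
for k,v in s.items(): print(k,np.round(v,3))
for n in ["scene","side","wrist"]:
    c=ctrl.read_camera(n)
    cv2.imwrite(f"pics/{n}0.png",c["frame"][:,:,::-1])
    np.savez(f"pics/{n}0.npz",**c)
    print(n,np.round(c["camera_matrix"],1).tolist(),np.round(c.get("cam_to_world",c.get("T_tool_cam")),3).tolist())
E
```

```text
pics
time_s 0.0
q [ 1.061  0.291 -0.154  1.127  0.     1.432]
joint_vel [ 0.    -0.    -0.001 -0.001 -0.002 -0.003]
joint_torque [-0.0000e+00 -5.3714e+01  3.3137e+01  1.6000e-02 -0.0000e+00  0.0000e+00]
tcp_pos [190.014 488.943 238.732]
tcp_rot [-5.790e-01 -3.087e+00  2.000e-03]
wrist_force [-0.249  0.356 -0.349]
wrist_torque [ 0.004 -0.004 -0.037]
finger_gap 85.019
scene [[553.2, 0.0, 320.9], [0.0, 553.2, 238.1], [0.0, 0.0, 1.0]] [[-0.61, 0.637, -0.471, 1307.38], [0.792, 0.497, -0.354, 617.371], [0.008, -0.589, -0.808, 1419.472], [0.0, 0.0, 0.0, 1.0]]
side [[438.5, 0.0, 318.5], [0.0, 438.5, 238.9], [0.0, 0.0, 1.0]] [[-0.978, -0.107, 0.18, 332.022], [-0.209, 0.474, -0.855, 949.757], [0.006, -0.874, -0.486, 598.207], [0.0, 0.0, 0.0, 1.0]]
wrist [[416.3, 0.0, 315.6], [0.0, 416.3, 238.0], [0.0, 0.0, 1.0]] [[-0.0, -0.959, -0.282, 70.616], [1.0, -0.0, 0.0, 0.235], [-0.001, -0.282, 0.959, -133.933], [0.0, 0.0, 0.0, 1.0]]
```

View pics/scene0.png

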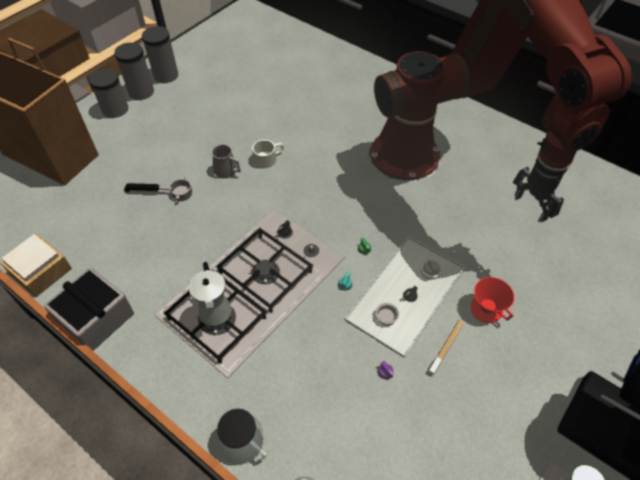

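View pics/side0.png

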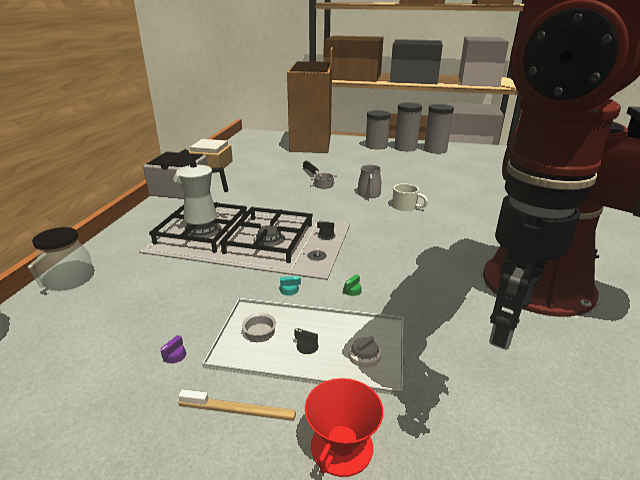

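View pics/wrist0.png

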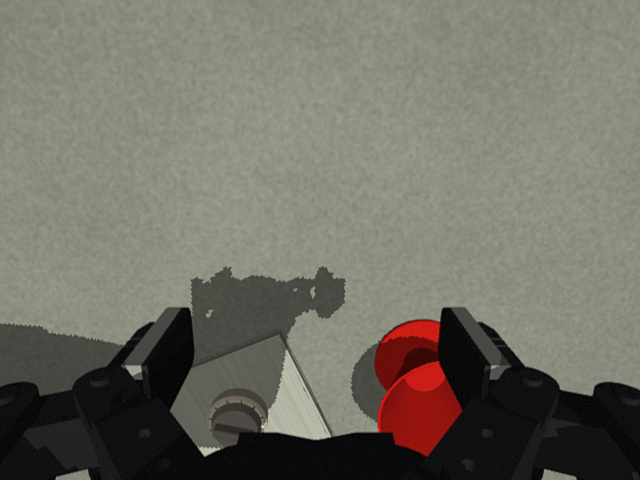

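Side camera: the black loose knob is at (307,341) on the tray. It could be confused with the timer (365,347), the basket (259,326), the green knob (353,286), the turquoise knob (290,285), the purple knob (173,349) or the fitted other knob (326,230). I pick the black one on the tray. The bare spindle is at (317,254). Next I crop it and measure.

```bash
cat > h.py <<'E'
import numpy as np,cv2
from scipy.spatial.transform import Rotation as R
def pts(c,T):
    K=c["camera_matrix"];z=c["range_z"].astype(float)
    v,u=np.indices(z.shape)
    P=np.stack([(u-K[0,2])/K[0,0]*z,(v-K[1,2])/K[1,1]*z,z],-1)
    W=P@T[:3,:3].T+T[:3,3]; W[z<=0]=np.nan
    return W
def toolT(s):
    T=np.eye(4);T[:3,:3]=R.from_rotvec(s["tcp_rot"]).as_matrix();T[:3,3]=s["tcp_pos"];return T
def proj(c,T,P):
    Q=(np.asarray(P)-T[:3,3])@T[:3,:3]; K=c["camera_matrix"]
    return Q[...,:2]/Q[...,2:]*K[0,0]+K[:2,2]
E
python3 - <<'E'
from h import *
im={}
for n,boxes in {"side":[(307,341,40),(317,245,40)],"scene":[(411,293,30),(300,240,30)]}.items():
    c=dict(np.load(f"pics/{n}0.npz"));W=pts(c,c["cam_to_world"])
    for i,(u,v,h) in enumerate(boxes):
        im[n,i]=cv2.resize(c["frame"][v-h:v+h,u-h:u+h,::-1],(400,300),interpolation=cv2.INTER_CUBIC)
    if n=="side":
        for u,v in [(307,341),(307,332),(297,335),(317,252),(317,257),(326,230),(326,224),(280,350),(320,245)]: print(n,u,v,np.round(W[v,u],1))
    else:
        for u,v in [(411,293),(312,248),(285,228),(430,270)]: print(n,u,v,np.round(W[v,u],1))
cv2.imwrite("pics/crop0.png",np.vstack([np.hstack([im["side",0],im["side",1]]),np.hstack([im["scene",0],im["scene",1]])]))
E
```

```text
side 307 341 [482.2 334.9  24.2]
side 307 332 [484.2 325.8  38.2]
side 297 335 [502.9 330.1  30.9]
side 317 252 [ 5.354e+02 -3.000e-01  1.870e+01]
side 317 257 [533.9   6.3   7.7]
side 326 230 [531.  -96.2  33.8]
side 326 224 [ 533.3 -107.    46.6]
side 280 350 [531.7 350.    5.3]
side 320 245 [539.5 -57.8   6.7]
scene 411 293 [496.  336.   36.4]
scene 312 248 [538.2   5.2  20.6]
scene 285 228 [ 534.4 -105.9   28.6]
scene 430 270 [387.9 336.6  27.2]
```

View pics/crop0.png

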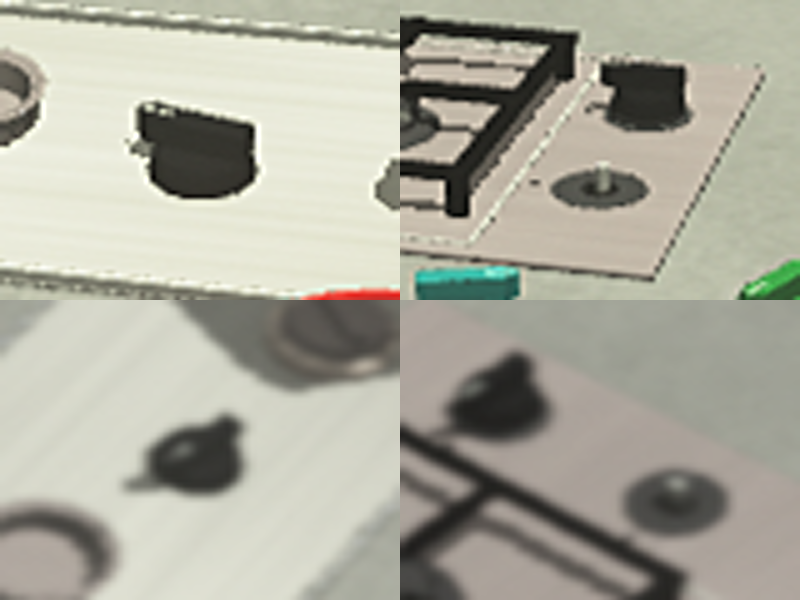

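```bash
python3 - <<'E'
from h import *
for n in ["side","scene"]:
    c=dict(np.load(f"pics/{n}0.npz"));W=pts(c,c["cam_to_world"]).reshape(-1,3)
    for nm,x,y,zl,zh in [("loose",493,333,30,42),("other",536,-106,42,52),("spin",537,3,15,35)]:
        m=(np.hypot(W[:,0]-x,W[:,1]-y)<35)&(W[:,2]>zl)&(W[:,2]<zh)
        P=W[m]; 
        if len(P)<3: print(n,nm,len(P));continue
        mu=P[:,:2].mean(0);w,V=np.linalg.eigh(np.cov(P[:,:2].T));
        a=V[:,1];t=(P[:,:2]-mu)@a
        print(n,nm,len(P),mu.round(1),"ang",np.degrees(np.arctan2(a[1],a[0])).round(1),"ext",t.min().round(1),t.max().round(1),"zmax",P[:,2].max().round(1))
E
```

```text
side loose 174 [485.8 329.4] ang 168.9 ext -25.8 21.7 zmax 41.0
side other 69 [ 535.7 -109.6] ang 176.2 ext -25.2 22.3 zmax 51.5
side spin 16 [ 5.355e+02 -5.000e-01] ang 73.6 ext -5.7 5.0 zmax 28.6
scene loose 61 [491.3 330.8] ang 170.0 ext -23.5 24.8 zmax 41.6
scene other 41 [ 541.  -108.6] ang 179.6 ext -20.5 21.9 zmax 50.9
scene spin 8 [539.3   2.7] ang 87.6 ext -3.9 3.5 zmax 28.1
```

{"method": "jog_arm", "body": {
  "rows": [
    [100, -0.25, -0.03, 0, 0],
    [100, -0.5, -0.06, 0.04, -0.03],
    [100, -0.75, -0.09, 0.08, -0.07],
    [100, -1, -0.11, 0.12, -0.11],
    [100, -1, -0.11, 0.12, -0.11]
  ]
}}

```text
time_s: 0.65
tcp_pos: [372.7, 393.5, 214.0]
tcp_rot: [0.315, 3.125, -0.002]
wrist_force: [0.0, 1.7, -0.6]
finger_gap: 85.4
```

```bash
cat >> h.py <<'E'
def go(s,target,yaw=None):
    """scaled tool-frame shift to reach world target; yaw = wanted world angle (deg) of tool x"""
    M=R.from_rotvec(s["tcp_rot"]).as_matrix()
    d=M.T@(np.asarray(target)-s["tcp_pos"])/200
    y=np.degrees(np.arctan2(M[1,0],M[0,0]))
    print("tcp",np.round(s["tcp_pos"],1),"yaw",y.round(2),"tz",M[:,2].round(4),"shift",d.round(4))
    if yaw is not None: print("turn", (-(((yaw-y)+180)%360-180)/90).round(4))
E
python3 - <<'E'
from h import *
from station import ctrl
s=ctrl.state(); go(s,[495,330,190],169); print(s["time_s"],s["q"])
E
```

```text
tcp [372.7 393.5 214. ] yaw 168.49 tz [ 3.0e-04 -1.6e-03 -1.0e+00] shift [-0.6623 -0.1892  0.1207]
turn -0.0057
0.65 [ 0.67846645  0.3388765  -0.15293047  1.07976707 -0.00141291  0.87933536]
```

{"method": "jog_arm", "body": {
  "rows": [
    [100, -0.22, -0.06, 0.04, 0],
    [100, -0.44, -0.13, 0.08, 0],
    [100, -0.66, -0.19, 0.12, 0],
    [100, -0.66, -0.19, 0.12, 0],
    [100, -0.66, -0.19, 0.12, 0]
  ]
}}

```text
time_s: 1.15
tcp_pos: [490.7, 332.5, 190.6]
tcp_rot: [-0.313, -3.124, 0.001]
wrist_force: [0.0, -0.3, -0.6]
finger_gap: 85.3
```

```bash
cat > look.py <<'E'
import sys
from h import *
from station import ctrl
n=sys.argv[1]
s=ctrl.state();c=ctrl.read_camera("wrist")
T=toolT(s)@c["T_tool_cam"]
np.savez(f"pics/{n}.npz",T=T,**c)
cv2.imwrite(f"pics/{n}.png",c["frame"][:,:,::-1])
print(s["time_s"],s["tcp_pos"].round(1) if hasattr(s["tcp_pos"],'round') else s["tcp_pos"],s["wrist_force"],s["finger_gap"])
E
python3 look.py w1
```

```text
1.15 [490.7 332.5 190.6] [ 0.02724365 -0.31205558 -0.59110592] 85.25086834723841
```

View pics/w1.png

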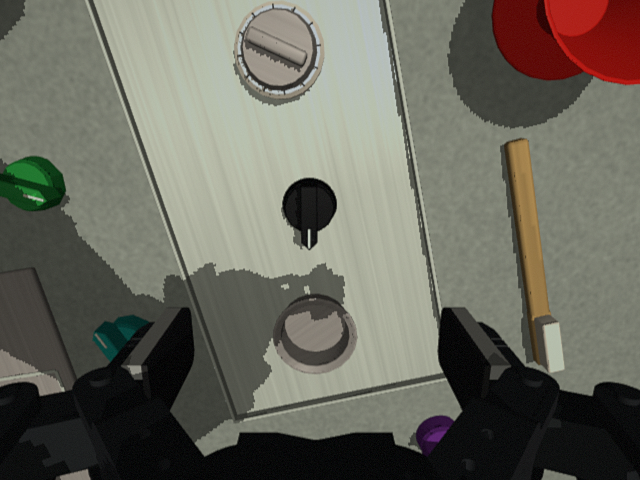

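Wrist picture: the black knob is at (309,205). Its nose has a white line and points down in the image (world +x), with its tip near (309,247). The basket (315,333) and timer (278,52) are along the tray, clear of jaws opening sideways. I fit the pose now.

```bash
cat > fit.py <<'E'
import sys
from h import *
from scipy.optimize import least_squares
def fitknob(fn,x,y,base,z=None):
    c=dict(np.load(fn));W=pts(c,c["T"]);F=c["frame"].astype(int)
    near=np.hypot(W[...,0]-x,W[...,1]-y)<45
    dz=W[...,2]-base
    top=near&(dz>27)&(dz<42); P=W[top][:,:2]
    r=cv2.minAreaRect(P.astype(np.float32)); 
    # skirt: z 10..24 top face
    sk=near&(dz>11)&(dz<23); S=W[sk][:,:2]
    (cx,cy),rad=cv2.minEnclosingCircle(S.astype(np.float32))
    mu=P.mean(0);w,V=np.linalg.eigh(np.cov(P.T));a=V[:,1];a=a*np.sign(a[0]);t=(P-mu)@a;n=(P-mu)@[-a[1],a[0]]
    print(fn,"npx",len(P),len(S),"bar mean",mu.round(1),"ang",np.degrees(np.arctan2(a[1],a[0])).round(2),"t",np.percentile(t,[0,2,98,100]).round(1),"w",np.percentile(n,[2,98]).round(1),"rect",np.round(r[0],1),np.round(r[1],1),round(r[2],1))
    print("  topz",np.median(W[top][:,2]).round(1),"skirtz",np.median(W[sk][:,2]).round(1),"skirt c",round(cx,1),round(cy,1),"r",round(rad,1))
    tail=mu+a*np.percentile(t,1); nose=mu+a*np.percentile(t,99.5)
    print("  axis from tail",(tail+20*a).round(1),"from nose",(nose-27*a).round(1))
if __name__=="__main__":
    fitknob(sys.argv[1],*map(float,sys.argv[2:5]))
E
python3 fit.py pics/w1.npz 490 331 3
python3 - <<'E'
from h import *
c=dict(np.load("pics/w1.npz"));W=pts(c,c["T"])
for u,v in [(309,205),(309,225),(295,205),(325,205),(250,200),(309,245)]: print(u,v,W[v,u].round(1))
cv2.imwrite("pics/w1c.png",cv2.resize(c["frame"][155:265,250:370,::-1],None,fx=5,fy=5,interpolation=cv2.INTER_CUBIC))
E
```

```text
pics/w1.npz npx 1010 1253 bar mean [486.7 328.1] ang -11.08 t [-21.4 -20.9  22.6  25.4] w [-5.6  5.5] rect [488.7 327.7] [11.7 46.7] 79.6
  topz 36.2 skirtz 18.2 skirt c 485.0 328.2 r 20.0
  axis from tail [485.6 328.3] from nose [484.  328.6]
309 205 [479.7 330.1  36.3]
309 225 [493.8 327.1  36.7]
295 205 [481.2 318.7  18.4]
325 205 [485.7 340.8  18.3]
250 200 [473.2 283.6   3.2]
309 245 [508.3 324.1  37.4]
```

View pics/w1c.png

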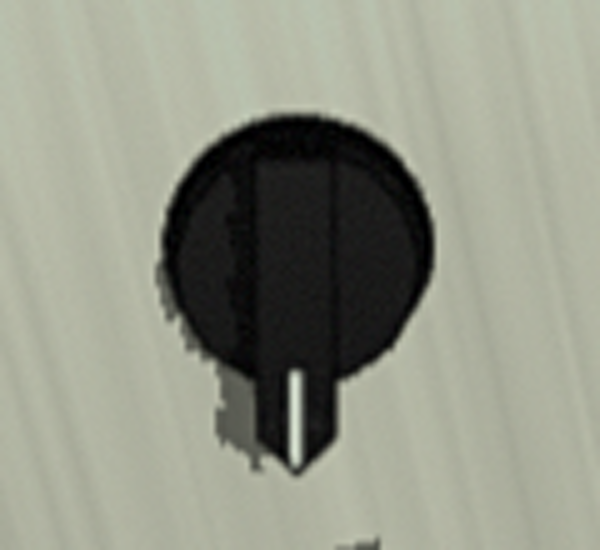

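Fit: the knob axis is at about (485.2,328.3), nose at -11.1°, top z 36.5 (expected 37), skirt top 18.2 (expected 19). These agree with the given sizes. Next I check where the fingertips stand in the tool frame.

```bash
python3 - <<'E'
from h import *
from station import ctrl
c=dict(np.load("pics/w1.npz"));P=pts(c,c["T_tool_cam"])
for u,v in [(185,315),(180,330),(150,345),(165,330),(188,350),(450,315),(445,350)]: print(u,v,P[v,u].round(1))
near=P[...,2]<60
Q=P[near&(np.abs(P[...,1])>20)]
print("max z of finger parts",np.nanpercentile(Q[:,2],[50,90,99,100]))
go(ctrl.state(),[485.2,328.3,100],168.9)
E
```

```text
185 315 [  7.8 -42.7 -10. ]
180 330 [  5.7 -42.7 -16. ]
150 345 [ 10.1 -45.4 -32.4]
165 330 [ 10.5 -43.9 -24.8]
188 350 [ -4.7 -42.6 -10.7]
450 315 [ 10.   42.7 -14.3]
445 350 [ -3.3  42.6 -13.1]
max z of finger parts [-58.18730144 -26.06281778  -8.83585106  -3.55458216]
tcp [490.  333.2 191. ] yaw 168.63 tz [-1.2e-03 -2.0e-04 -1.0e+00] shift [ 0.0182 -0.0285  0.455 ]
turn -0.003
```

```bash
python3 - <<'E'
from h import *
from station import ctrl
for i in range(4):
    s=ctrl.state(); print(s["time_s"],np.round(s["tcp_pos"],2),np.round(s["q"],4),np.round(s["joint_vel"],3)); ctrl.read_camera("wrist")
E
```

```text
1.2 [489.99 333.18 191.  ] [ 4.7360e-01  4.4840e-01 -4.7700e-02  1.0758e+00  4.0000e-04  6.7210e-01] [ 0.021 -0.018 -0.007 -0.    -0.    -0.001]
1.25 [489.66 333.58 191.27] [ 4.7450e-01  4.4780e-01 -4.8000e-02  1.0757e+00  4.0000e-04  6.7200e-01] [ 0.013 -0.01  -0.002 -0.002 -0.002 -0.004]
1.3 [489.6 333.8 191.5] [ 4.7490e-01  4.4740e-01 -4.8000e-02  1.0756e+00  3.0000e-04  6.7180e-01] [ 0.007 -0.005  0.001 -0.001 -0.002 -0.003]
1.35 [489.64 333.93 191.64] [ 4.7510e-01  4.4720e-01 -4.7900e-02  1.0755e+00  2.0000e-04  6.7170e-01] [ 0.002 -0.002  0.002 -0.001 -0.    -0.004]
```

{"method": "jog_arm", "body": {
  "rows": [
    [70, 0.016, -0.032, 0.2, -0.003],
    [70, 0.016, -0.032, 0.4, -0.003],
    [70, 0.016, -0.032, 0.4, -0.003],
    [70, 0.016, -0.032, 0.4, -0.003],
    [70, 0.016, -0.032, 0.4, -0.003]
  ]
}}

```text
time_s: 1.9
tcp_pos: [487.3, 328.5, 113.6]
tcp_rot: [0.302, 3.124, 0.003]
wrist_force: [0.4, 0.1, 0.0]
finger_gap: 59.9
```

```bash
python3 look.py w2; python3 fit.py pics/w2.npz 485 328 3
python3 - <<'E'
from h import *
from station import ctrl
go(ctrl.state(),[485.2,328.3,28.5],168.9)
E
```

```text
1.9 [487.3 328.5 113.6] [0.41633305 0.05118175 0.01793196] 59.89905283571188
pics/w2.npz npx 1767 2098 bar mean [486.6 328.3] ang -11.11 t [-21.3 -20.8  22.5  25.5] w [-5.6  5.6] rect [488.7 328. ] [11.6 46.7] 78.6
  topz 36.3 skirtz 18.1 skirt c 485.0 328.5 r 19.9
  axis from tail [485.7 328.5] from nose [484.2 328.8]
tcp [487.5 328.4 113.6] yaw 168.95 tz [ 0.0031  0.0016 -1.    ] shift [ 0.0122 -0.0036  0.4255]
turn 0.0005
```

View pics/w2.png

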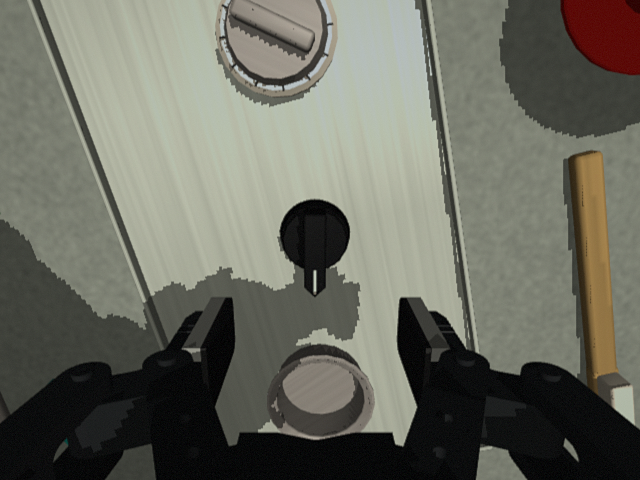

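{"method": "jog_arm", "body": {
  "rows": [
    [60, 0.01, 0, 0.15, 0],
    [60, 0.01, 0, 0.3, 0],
    [60, 0.01, 0, 0.38, 0],
    [60, 0.01, 0, 0.38, 0],
    [60, 0.01, 0, 0.38, 0],
    [60, 0.01, 0, 0.38, 0],
    [60, 0.01, 0, 0.38, 0]
  ]
}}

```text
time_s: 2.65
tcp_pos: [485.2, 328.4, 36.8]
tcp_rot: [0.303, 3.125, 0.002]
wrist_force: [0.1, -0.7, -0.5]
finger_gap: 51.3
```

```bash
python3 - <<'E'
from h import *
from station import ctrl
s=ctrl.state();go(s,[485.2,328.4,28.5],168.9); print(s["time_s"],s["wrist_force"])
E
```

```text
tcp [485.2 328.4  36.8] yaw 168.93 tz [ 0.0022  0.0011 -1.    ] shift [ 0.0003 -0.0001  0.0414]
turn 0.0003
2.65 [ 0.13331925 -0.7298598  -0.505869  ]
```

{"method": "jog_arm", "body": {
  "rows": [
    [60, 0, 0, 0.02, 0],
    [60, 0, 0, 0.041, 0],
    [60, 0, 0, 0.041, 0],
    [30, 0, 0, 0.041, 0],
    [16, 0, 0, 0.041, 0],
    [5, 0, 0, 0.041, 0],
    [0, 0, 0, 0.041, 0],
    [0, 0, 0, 0.041, 0]
  ],
  "squeeze": 60
}}

```text
time_s: 3.45
tcp_pos: [484.7, 328.1, 27.6]
tcp_rot: [0.303, 3.126, 0.001]
wrist_force: [-0.8, -0.2, 5.4]
finger_gap: 10.6
```

```bash
python3 look.py w3; python3 - <<'E'
from h import *
from station import ctrl
s=ctrl.state();go(s,[485.2,328.4,90],168.9); print(s["time_s"],s["wrist_force"])
E
```

```text
3.45 [484.7 328.1  27.6] [-0.83070021 -0.17954676  5.35192371] 10.590218159114501
tcp [484.6 328.1  27.6] yaw 168.93 tz [ 8.e-04  4.e-04 -1.e+00] shift [-0.0026  0.0023 -0.3121]
turn 0.0003
3.5 [-0.13178834 -0.90325155  5.69603279]
```

View pics/w3.png

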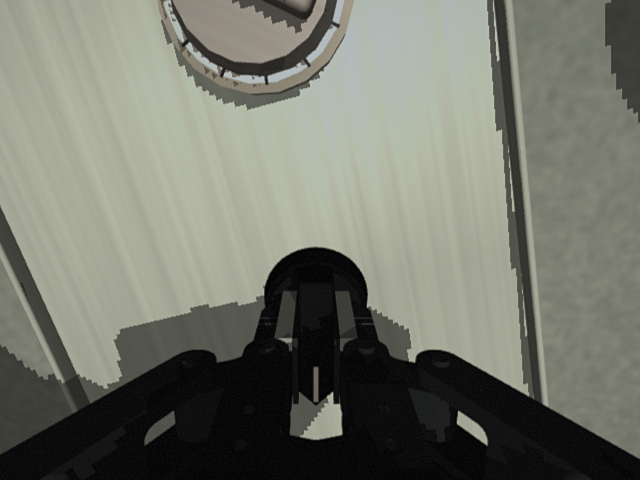

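{"method": "jog_arm", "body": {
  "rows": [
    [0, 0, 0, -0.1, 0],
    [0, 0, 0, -0.3, 0],
    [0, 0, 0, -0.5, 0],
    [0, -0.08, -0.15, -0.6, 0],
    [0, -0.16, -0.35, -0.6, 0],
    [0, -0.24, -0.55, -0.6, 0],
    [0, -0.32, -0.75, -0.6, -0.05],
    [0, -0.4, -0.95, -0.6, -0.1]
  ]
}}

```text
time_s: 4.3
tcp_pos: [526.2, 124.4, 147.0]
tcp_rot: [-0.052, -3.141, 0.0]
wrist_force: [0.6, -0.5, -1.1]
finger_gap: 10.3
```

```bash
python3 - <<'E'
from h import *
from station import ctrl
s=ctrl.state();go(s,[550,3,150],179); print(s["time_s"],s["wrist_force"],s["finger_gap"])
E
```

```text
tcp [526.2 124.4 147. ] yaw 178.12 tz [-1.e-04 -0.e+00 -1.e+00] shift [-0.1391 -0.6027 -0.0148]
turn -0.0098
4.3 [ 0.64223025 -0.50058667 -1.1263432 ] 10.321826830037992
```

{"method": "jog_arm", "body": {
  "rows": [
    [0, -0.04, -0.2, 0, 0],
    [0, -0.08, -0.4, 0, 0],
    [0, -0.11, -0.55, 0, 0],
    [0, -0.14, -0.6, 0, 0],
    [0, -0.14, -0.6, 0, 0],
    [0, -0.14, -0.6, 0, 0],
    [0, -0.14, -0.6, 0, 0],
    [0, -0.14, -0.6, 0, 0]
  ]
}}

```text
time_s: 5.1
tcp_pos: [549.6, 6.3, 147.1]
tcp_rot: [-0.054, -3.141, -0.0]
wrist_force: [0.4, -0.8, -0.1]
finger_gap: 10.4
```

```bash
python3 look.py w4; python3 fit.py pics/w4.npz 537 -106 14;  python3 - <<'E'
from h import *
from station import ctrl
s=ctrl.state();go(s,[537,3,90],179)
E
```

```text
5.1 [549.6   6.3 147.1] [ 0.3971257  -0.76599079 -0.13779629] 10.406284013190007
pics/w4.npz npx 1826 1603 bar mean [ 536.1 -110.4] ang -2.22 t [-21.3 -20.8  22.6  26.2] w [-6.7  5. ] rect [ 538.5 -111.5] [13.  47.5] 88.4
  topz 47.1 skirtz 29.3 skirt c 538.2 -111.8 r 23.6
  axis from tail [ 535.1 -110.4] from nose [ 533.5 -110.3]
tcp [549.7   6.2 147.1] yaw 178.01 tz [-1.e-04  1.e-04 -1.e+00] shift [ 0.0629 -0.0181  0.2856]
turn -0.011
```

View pics/w4.png

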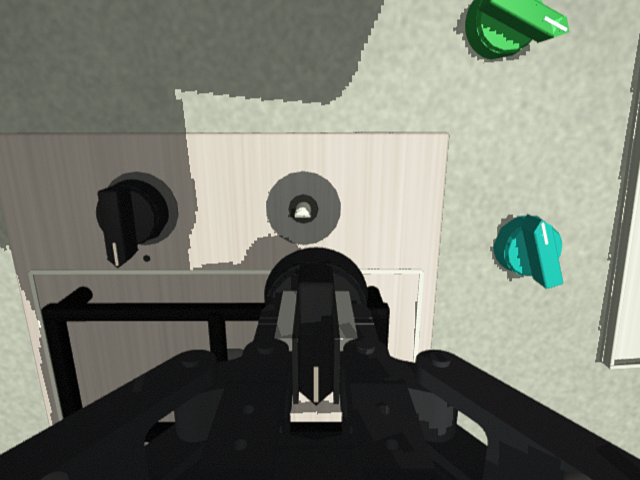

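Wrist picture: the held knob's nose is at (316,400). The bare spindle is at (303,211) in its round base. The other knob is at (130,215), nose down-left at (117,262), i.e. pointing along world +x. I zoom on the spindle.

```bash
python3 - <<'E'
from h import *
c=dict(np.load("pics/w4.npz"));W=pts(c,c["T"])
a=c["frame"][185:240,270:340,::-1]
cv2.imwrite("pics/w4c.png",cv2.resize(a,None,fx=10,fy=10,interpolation=cv2.INTER_CUBIC))
m=(np.hypot(W[...,0]-537,W[...,1]-5)<15)&(W[...,2]>22)
P=W[m];print(len(P),P.mean(0).round(2),P.min(0).round(1),P.max(0).round(1))
v,u=np.nonzero(m);print(u.min(),u.max(),v.min(),v.max())
for vv in range(200,222): print(vv,' '.join(f"{W[vv,uu,2]:5.1f}" for uu in range(290,318,1)))
E
```

```text
23152 [536.85   4.76 191.54] [529.1  -9.9  22. ] [551.9  20.  232.4]
212 397 206 479
200   6.6   5.6   6.1   6.1   6.3   7.2   7.2   7.1   7.3   6.9   6.7   5.8   7.0   7.6   7.7   8.3   6.2   7.5   6.2   6.3   7.3   7.5   7.7   6.7   7.1   5.7   5.9   5.5
201   6.5   6.7   7.3   5.8   7.2   6.9   7.3   6.0   6.2   6.4   6.8   6.2   5.5   9.4   7.2   6.7   6.7   6.5   5.7   7.8   6.6   6.8   7.4   7.0   7.1   7.2   6.9   6.1
202   6.9   7.4   6.6   6.5   7.1   6.6   5.6   7.2   7.0   7.4   8.9   8.9   8.5   8.8   8.9   8.3   7.1   7.2   6.5   7.6   7.5   5.9   nan   6.9   5.5   6.0   5.5   4.9
203   6.7   6.0   5.7   6.8   7.0   6.0   7.3   7.1   8.0  10.0  10.8  12.6  13.0  12.2  13.1  11.7  10.8   8.0   7.6   7.3   7.9   7.6   6.2   6.9   6.9   5.7   5.9   5.1
204   7.2   7.4   7.2   7.2   7.3   5.9   7.5   7.4  10.3  12.9  15.8  16.2  15.1  16.6  14.8  15.1  13.6  12.2   8.9   6.3   5.9   7.1   7.2   7.1   6.3   8.0   6.5   5.7
205   6.6   7.2   5.4   6.9   7.1   6.7   7.5  10.1  15.4  16.4  17.2  19.4  18.7  19.2  19.6  18.5  16.6  14.6  12.7   9.9   5.7   5.2   7.1   5.2   7.3  
[... 2068 characters left out ...]
   7.5   5.3
218   5.4   5.1   5.9   3.6   7.1   5.9   6.1   8.1   6.3   6.6   7.1   6.0   6.6   7.2   7.6   6.5   7.0   7.1   7.3   7.5   6.0   7.2   7.3   6.6   5.4   5.4   6.3   6.2
219   6.1   5.9   6.0   6.2   6.5   6.0   6.9   7.4   6.9   7.8   6.5   7.8   6.5   5.3   7.0   7.0   6.1   7.6   7.1   6.1   6.4   6.2   5.5   6.5   6.0   5.8   6.2   6.4
220   6.3   7.7   5.4   5.9   6.3   6.0   7.3   6.7   6.8   6.7   6.7   5.1   4.8   6.2   7.1   7.3   5.8   6.6   7.2   6.9   5.8   6.6   6.8   5.1   6.3   7.7   6.6   6.6
221   6.4   5.4   7.0   5.8   6.1   5.9   6.7   6.6   6.5   6.4   6.9   6.3   6.7   5.8   6.5   6.5   6.5   7.4   7.3   5.6   5.2   5.7   7.2   6.8   5.1   6.0   5.1   5.0
```

View pics/w4c.png

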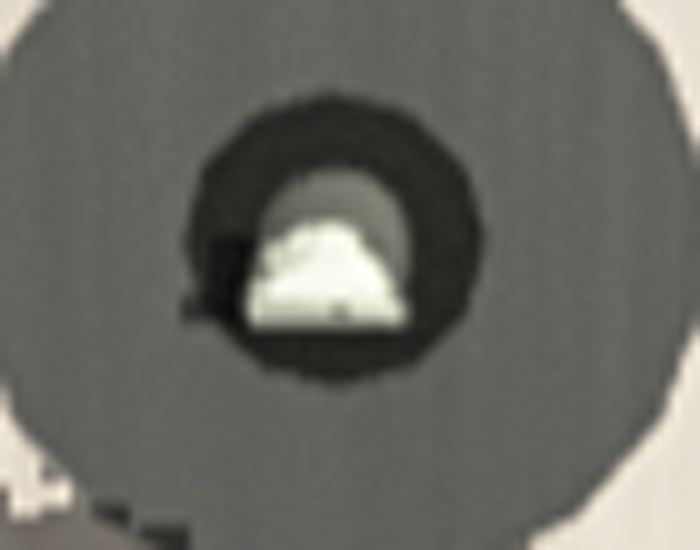

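```bash
cat > spin.py <<'E'
import sys
from h import *
from scipy.optimize import least_squares
fn=sys.argv[1]; u0,u1,v0,v1=map(int,sys.argv[2:6])
c=dict(np.load(fn));T=c["T"];W=pts(c,T);Pt=pts(c,c["T_tool_cam"]);K=c["camera_matrix"]
def onplane(u,v,z):
    d=np.array([(u-K[0,2])/K[0,0],(v-K[1,2])/K[1,1],1]);d=T[:3,:3]@d
    return T[:3,3]+d*(z-T[2,3])/d[2]
S=W[v0:v1,u0:u1]; top=(S[...,2]>24)
v,u=np.nonzero(top);u=u+u0;v=v+v0
Q=np.array([onplane(a,b,27)[:2] for a,b in zip(u,v)])
h=cv2.convexHull(Q.astype(np.float32))[:,0]
print("top mean",Q.mean(0).round(2),"x",Q[:,0].min().round(2),Q[:,0].max().round(2),"y",Q[:,1].min().round(2),Q[:,1].max().round(2), "z",np.median(S[top][:,2]).round(2))
# all spindle incl wall: z>10 real points
m=S[...,2]>12; A=S[m][:,:2]; (cx,cy),r=cv2.minEnclosingCircle(A.astype(np.float32)); print("wall circ",round(cx,2),round(cy,2),round(r,2),A.min(0).round(1),A.max(0).round(1))
Bz=S[(S[...,2]>11)&(S[...,2]<21)]
f=least_squares(lambda p:np.hypot(Bz[:,0]-p[0],Bz[:,1]-p[1])-5,[537,5],loss="soft_l1",f_scale=.5); print("wall fit r=5",f.x.round(2),len(Bz),np.abs(f.fun).mean().round(2))
# dark ring boundary & disc
g=cv2.cvtColor(c["frame"],cv2.COLOR_RGB2GRAY)
cen=(u.mean(),v.mean()+1)
for name,lo,hi,sgn in [("inner ring",10,20,1),("disc",26,46,1)]:
    E=[]
    for t in np.arange(0,360,3):
        rr=np.arange(lo,hi,.25);uu=cen[0]+rr*np.cos(np.radians(t));vv=cen[1]+rr*np.sin(np.radians(t))
        if vv.max()>238: continue
        pr=cv2.remap(g.astype(np.float32),uu.astype(np.float32),vv.astype(np.float32),cv2.INTER_LINEAR).ravel()
        dd=np.gradient(cv2.GaussianBlur(pr[None],(5,1),0).ravel()); i=dd.argmax()
        if dd[i]>1: E.append(onplane(uu[i],vv[i],7.)[:2])
    E=np.array(E); f=least_squares(lambda p:np.hypot(E[:,0]-p[0],E[:,1]-p[1])-p[2],[537,5,7],loss="soft_l1",f_scale=.3)
    print(name,len(E),f.x.round(2),"res",np.median(np.abs(f.fun)).round(2))
E
python3 spin.py pics/w4.npz 290 316 198 220
python3 - <<'E'
from h import *
c=dict(np.load("pics/w4.npz"));P=pts(c,c["T_tool_cam"])
for v in [246,248,250,252,256,260,262,264,266,268,270,275,280,300,350,380,390,396,400,404,406]: print(v,P[v,316].round(1))
cv2.imwrite("pics/w4k.png",cv2.resize(c["frame"][235:415,240:400,::-1],None,fx=3.3,fy=3.3,interpolation=cv2.INTER_CUBIC)*2)
E
```

```text
top mean [536.4   -1.75] x 533.28 539.06 y -6.2 2.69 z 25.83
wall circ 537.87 -1.75 4.94 [533.5  -6.7] [539.7   3.2]
wall fit r=5 [5.3019e+02 4.5000e-01] 45 1.37
inner ring 120 [538.85  -1.8    9.93] res 0.12
disc 83 [538.76  -1.79  25.14] res 0.13
246 [-16.4   0.3 142.1]
248 [20.1  0.1 23.8]
250 [19.5  0.1 22.8]
252 [19.2  0.1 21.3]
256 [19.3  0.1 16.1]
260 [18.5  0.1 13.7]
262 [18.3  0.1 12.3]
264 [17.7  0.1 11.7]
266 [18.7  0.1  6.9]
268 [19.1  0.1  3.8]
270 [19.1  0.1  1.8]
275 [18.8  0.1 -2.3]
280 [18.8  0.1 -6.8]
300 [12.7  0.1 -8.9]
350 [-6.5  0.1 -7.9]
380 [-17.    0.1  -9.9]
390 [-21.6   0.1  -9. ]
396 [-24.4   0.1  -8.7]
400 [-26.2   0.1  -8.4]
404 [-27.8   0.1  -8.6]
406 [nan nan nan]
```

View pics/w4k.png

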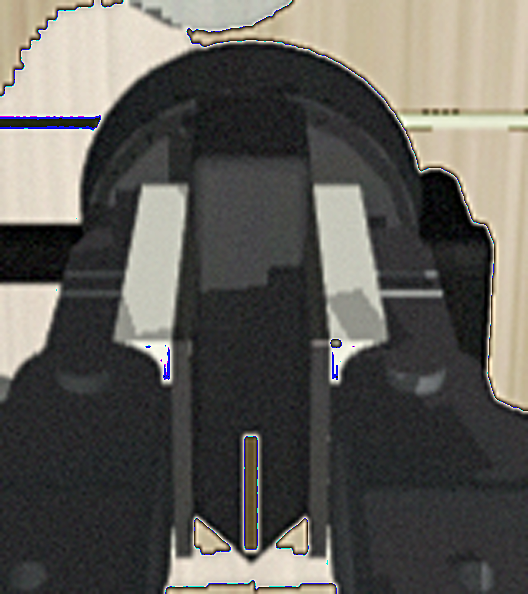

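Measured: spindle axis at about (538.3,-1.8), tip z about 26–27, flat facing world +x at about -2°, same as the other knob (-2.2°). The held knob's axis sits at tool x of about -0.8. Target TCP is (537.5,-2.0) at yaw 178. I go down to just above the tip.

```bash
python3 - <<'E'
from h import *
from station import ctrl
s=ctrl.state();go(s,[537.5,-2,62],177.8);print(s["time_s"])
E
```

```text
tcp [549.7   6.2 147.1] yaw 178.01 tz [-1.e-04  1.e-04 -1.e+00] shift [ 0.0595 -0.043   0.4256]
turn 0.0024
5.15
```

{"method": "jog_arm", "body": {
  "rows": [
    [0, 0.0595, -0.043, 0.1, 0],
    [0, 0.0595, -0.043, 0.22, 0.002],
    [0, 0.0595, -0.043, 0.33, 0.002],
    [0, 0.0595, -0.043, 0.4, 0.002],
    [0, 0.0595, -0.043, 0.425, 0.002],
    [0, 0.0595, -0.043, 0.425, 0.002],
    [0, 0.0595, -0.043, 0.425, 0.002],
    [0, 0.0595, -0.043, 0.425, 0.002]
  ]
}}

```text
time_s: 5.95
tcp_pos: [538.4, -3.0, 63.0]
tcp_rot: [0.061, 3.139, -0.0]
wrist_force: [-0.9, -0.6, -0.3]
finger_gap: 10.5
```

```bash
python3 look.py w5; python3 - <<'E'
from h import *
from station import ctrl
s=ctrl.state();go(s,[537.5,-2,54],177.8);print(s["time_s"],np.round(s["wrist_force"],2))
c=ctrl.read_camera("side");np.savez("pics/s5.npz",**c)
p=proj(c,c["cam_to_world"],[538.3,-1.8,27]);print(p)
u,v=map(int,p); cv2.imwrite("pics/s5.png",cv2.resize(c["frame"][v-50:v+40,u-60:u+60,::-1],None,fx=6,fy=6,interpolation=cv2.INTER_CUBIC))
E
```

```text
5.95 [538.4  -3.   63. ] [-0.90982721 -0.62378091 -0.34760598] 10.529622780296119
tcp [538.3  -3.1  62.9] yaw 177.75 tz [ 1.5e-03 -2.0e-04 -1.0e+00] shift [0.0045 0.0052 0.0447]
turn -0.0005
6.0 [-0.78  0.63 -0.45]
[316.03778436 248.80024529]
```

View pics/s5.png

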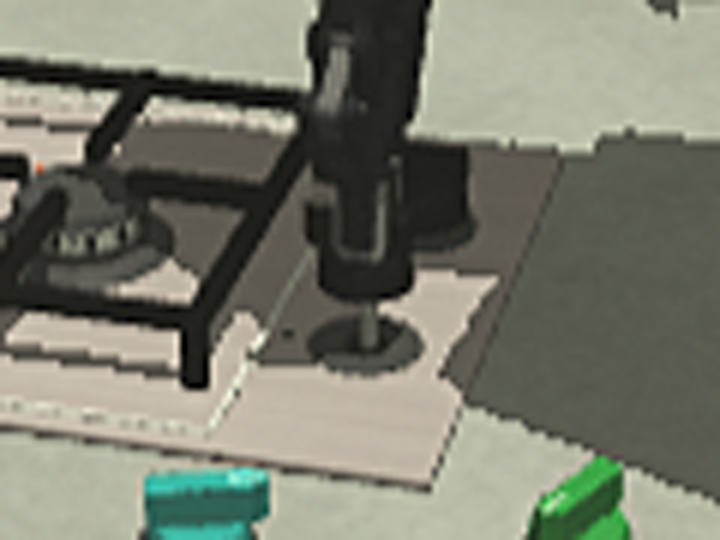

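View pics/w5.png

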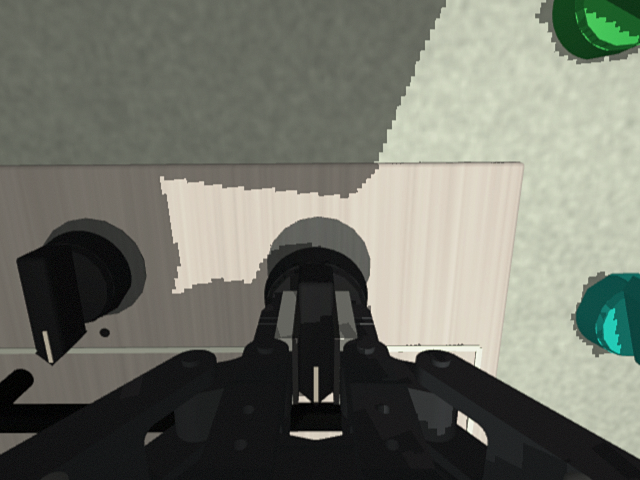

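The side view shows the knob over the spindle, still clear of it. I refine using the base disc arc seen behind the skirt in the wrist view.

```bash
python3 - <<'E'
from h import *
from scipy.optimize import least_squares
c=dict(np.load("pics/w5.npz"));K=c["camera_matrix"];T=c["T_tool_cam"]
g=cv2.cvtColor(c["frame"],cv2.COLOR_RGB2GRAY).astype(np.float32)
cen=(319,268)
s_z=63.0-7.0   # tool z of disc plane
E=[]
for t in np.arange(180,361,3):
    rr=np.arange(38,64,.25);uu=(cen[0]+rr*np.cos(np.radians(t))).astype(np.float32);vv=(cen[1]+rr*np.sin(np.radians(t))).astype(np.float32)
    pr=cv2.remap(g,uu,vv,cv2.INTER_LINEAR).ravel();dd=np.gradient(cv2.GaussianBlur(pr[None],(5,1),0).ravel());i=dd.argmax()
    if dd[i]>2:
        d=T[:3,:3]@np.array([(uu[i]-K[0,2])/K[0,0],(vv[i]-K[1,2])/K[1,1],1]);E.append((T[:3,3]+d*(s_z-T[2,3])/d[2])[:2])
E=np.array(E)
for r in (24.9,25.14):
    f=least_squares(lambda p:np.hypot(E[:,0]-p[0],E[:,1]-p[1])-r,[0,0],loss="soft_l1",f_scale=.2);print(len(E),r,f.x.round(2),np.median(np.abs(f.fun)).round(3))
P=pts(c,T)
print("tail",[P[v,316].round(1).tolist() for v in (262,266,270,274)])
# predicted with world target
M=R.from_rotvec([0.061,3.139,0]).as_matrix()
print("w4 spindle in tool now",(M.T@(np.array([538.3,-1.8,27])-[538.4,-3.0,63])).round(2),(M.T@(np.array([538.8,-1.8,7])-[538.4,-3.0,63])).round(2))
E
```

```text
61 24.9 [0.36 1.18] 0.11
61 25.14 [0.06 1.14] 0.126
tail [[18.0, 0.1, 12.9], [18.6, 0.1, 7.2], [19.6, 0.1, 0.5], [18.6, 0.1, -0.9]]
w4 spindle in tool now [ 0.22  1.19 36.  ] [-0.24  1.21 56.  ]
```

{"method": "jog_arm", "body": {
  "rows": [
    [0, 0.005, 0.0053, 0.02, 0],
    [0, 0.005, 0.0053, 0.035, 0],
    [0, 0.005, 0.0053, 0.035, 0],
    [0, 0.005, 0.0053, 0.035, 0],
    [0, 0.005, 0.0053, 0.035, 0]
  ]
}}

```text
time_s: 6.55
tcp_pos: [536.8, -2.0, 55.1]
tcp_rot: [0.062, 3.141, -0.0]
wrist_force: [0.5, -0.4, 0.2]
finger_gap: 10.2
```

```bash
python3 - <<'E'
from h import *
from station import ctrl
for i in range(3):
    s=ctrl.state();go(s,[537.4,-1.95,50],177.8);print(s["time_s"],np.round(s["wrist_force"],2));ctrl.read_camera("wrist")
E
```

```text
tcp [536.8  -2.   55.1] yaw 177.74 tz [ 0. -0. -1.] shift [-0.003   0.0004  0.0256]
turn -0.0006
6.55 [ 0.47 -0.42  0.16]
tcp [536.8  -2.   55.2] yaw 177.74 tz [ 1.e-04 -0.e+00 -1.e+00] shift [-0.0029  0.0003  0.0258]
turn -0.0007
6.6 [ 1.4   0.18 -0.45]
tcp [536.8  -2.   55.1] yaw 177.74 tz [ 1.e-04 -0.e+00 -1.e+00] shift [-0.003   0.0003  0.0257]
turn -0.0006
6.65 [ 0.75 -0.36 -1.52]
```

{"method": "jog_arm", "body": {
  "rows": [
    [0, -0.0027, 0.0003, 0.005, 0],
    [0, -0.0027, 0.0003, 0.01, 0],
    [0, -0.0027, 0.0003, 0.018, 0],
    [0, -0.0027, 0.0003, 0.025, 0],
    [0, -0.0027, 0.0003, 0.03, 0],
    [0, -0.0027, 0.0003, 0.03, 0]
  ]
}}

```text
time_s: 7.3
tcp_pos: [537.2, -1.9, 48.9]
tcp_rot: [-0.062, -3.141, -0.0]
wrist_force: [-0.0, -0.0, -0.2]
finger_gap: 10.7
```

```bash
cat > st.py <<'E'
from h import *
from station import ctrl
s=ctrl.state();go(s,[537.35,-1.95,38.6],177.8);print(s["time_s"],np.round(s["wrist_force"],2),np.round(s["wrist_torque"],3),s["finger_gap"])
E
python3 st.py
```

```text
tcp [537.2  -1.9  48.9] yaw 177.74 tz [-3.e-04  1.e-04 -1.e+00] shift [-0.001  -0.0001  0.0515]
turn -0.0006
7.3 [-0.02 -0.05 -0.23] [ 0.008  0.017 -0.009] 10.662787272692986
```

No contact force with the underside about 2.5 mm below the tip level, so the bore has entered. I continue down.

{"method": "jog_arm", "body": {
  "rows": [
    [0, 0, 0, 0.005, 0],
    [0, 0, 0, 0.01, 0],
    [0, 0, 0, 0.015, 0],
    [0, 0, 0, 0.02, 0],
    [0, 0, 0, 0.025, 0],
    [0, 0, 0, 0.025, 0]
  ]
}}

```text
time_s: 7.9
tcp_pos: [537.2, -1.9, 44.0]
tcp_rot: [-0.062, -3.141, -0.0]
wrist_force: [-0.0, 0.1, -0.0]
finger_gap: 10.4
```

```bash
python3 st.py
```

```text
tcp [537.2  -1.9  44. ] yaw 177.75 tz [-2.e-04  0.e+00 -1.e+00] shift [-0.0009 -0.0001  0.0268]
turn -0.0006
7.9 [-0.05  0.07 -0.02] [ 0.008  0.015 -0.01 ] 10.358241427028386
```

{"method": "jog_arm", "body": {
  "rows": [
    [0, 0, 0, 0.005, 0],
    [0, 0, 0, 0.01, 0],
    [0, 0, 0, 0.015, 0],
    [0, 0, 0, 0.02, 0],
    [0, 0, 0, 0.025, 0],
    [0, 0, 0, 0.03, 0],
    [0, 0, 0, 0.03, 0]
  ]
}}

```text
time_s: 8.6
tcp_pos: [537.4, -1.9, 38.2]
tcp_rot: [0.062, 3.141, 0.0]
wrist_force: [-1.0, -0.2, 3.9]
finger_gap: 10.5
```

```bash
python3 st.py
```

```text
tcp [537.4  -1.9  38.2] yaw 177.75 tz [ 2.e-04 -0.e+00 -1.e+00] shift [ 0.     -0.0001 -0.002 ]
turn -0.0006
8.6 [-0.96 -0.24  3.89] [0.058 0.254 0.053] 10.544578352102056
```

Contact came at TCP z of about 38.3, with 3.9 N, where "home" was predicted (38.6, spring preload 4 N). Now I press.

{"method": "jog_arm", "body": {
  "rows": [
    [0, 0, 0, 0.006, 0],
    [0, 0, 0, 0.012, 0],
    [0, 0, 0, 0.018, 0],
    [0, 0, 0, 0.024, 0],
    [0, 0, 0, 0.028, 0],
    [0, 0, 0, 0.031, 0],
    [0, 0, 0, 0.031, 0]
  ]
}}

```text
time_s: 9.3
tcp_pos: [537.4, -1.9, 32.2]
tcp_rot: [0.062, 3.141, -0.0]
wrist_force: [-2.4, -0.3, 8.7]
finger_gap: 10.4
```

```bash
python3 st.py
```

```text
tcp [537.4  -1.9  32.2] yaw 177.75 tz [ 3.e-04 -1.e-04 -1.e+00] shift [ 0.0001 -0.0001 -0.0319]
turn -0.0006
9.3 [-2.38 -0.3   8.71] [ 0.079  0.57  -0.045] 10.361034584160137
```

{"method": "jog_arm", "body": {
  "rows": [
    [0, 0, 0, 0.002, 0],
    [0, 0, 0, 0.004, 0],
    [0, 0, 0, 0.005, 0],
    [0, 0, 0, 0.005, 0]
  ]
}}

```text
time_s: 9.7
tcp_pos: [537.5, -2.0, 31.9]
tcp_rot: [0.062, 3.14, -0.0]
wrist_force: [-6.0, 1.1, 17.6]
finger_gap: 10.5
```

```bash
python3 st.py
```

```text
tcp [537.5  -2.   31.9] yaw 177.75 tz [ 8.e-04 -2.e-04 -1.e+00] shift [ 0.0008  0.     -0.0334]
turn -0.0006
9.7 [-5.97  1.09 17.56] [ 0.079  1.155 -0.012] 10.528197062156167
```

At the stop: 17.6 N with hardly any further travel (total stroke about 6.3 mm). I hold.

{"method": "jog_arm", "body": {
  "rows": [
    [0, 0, 0, 0, 0],
    [0, 0, 0, 0, 0],
    [0, 0, 0, 0, 0],
    [0, 0, 0, 0, 0],
    [0, 0, 0, 0, 0],
    [0, 0, 0, 0, 0],
    [0, 0, 0, 0, 0],
    [0, 0, 0, 0, 0]
  ]
}}

```text
time_s: 10.5
tcp_pos: [537.5, -2.0, 31.9]
tcp_rot: [0.062, 3.14, -0.0]
wrist_force: [-5.5, 0.9, 17.1]
finger_gap: 10.6
```

```bash
python3 st.py; python3 look.py w6; python3 - <<'E'
from h import *
from station import ctrl
c=ctrl.read_camera("side")
cv2.imwrite("pics/s6.png",cv2.resize(c["frame"][200:300,256:376,::-1],None,fx=5,fy=5,interpolation=cv2.INTER_CUBIC))
c=dict(np.load("pics/w6.npz"));P=pts(c,c["T_tool_cam"])
print("tail",[P[v,316].round(1).tolist() for v in (270,280,300,340,390,400,404)])
E
```

```text
tcp [537.5  -2.   31.9] yaw 177.75 tz [ 8.e-04 -2.e-04 -1.e+00] shift [ 0.0007 -0.     -0.0333]
turn -0.0006
10.5 [-5.48  0.88 17.12] [0.066 1.122 0.038] 10.617617266500645
10.5 [537.5  -2.   31.9] [-5.47596169  0.8823635  17.12002883] 10.617617266500645
tail [[18.9, 0.1, 2.3], [18.8, 0.1, -6.6], [12.3, 0.1, -8.1], [-1.8, 0.1, -9.2], [-21.7, 0.1, -9.0], [-26.1, 0.1, -8.6], [-28.4, 0.1, -7.8]]
```

View pics/s6.png

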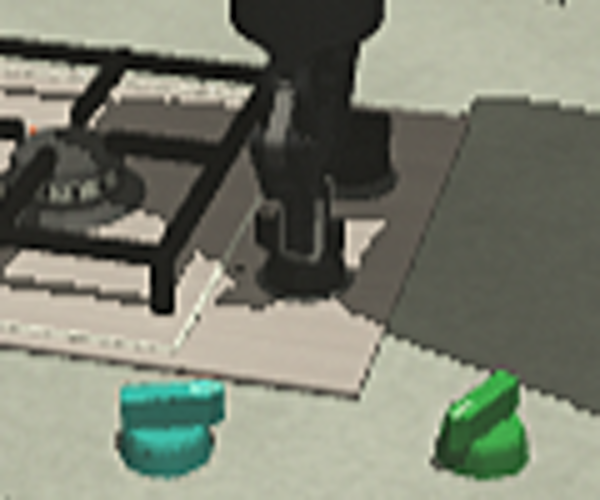

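View pics/w6.png

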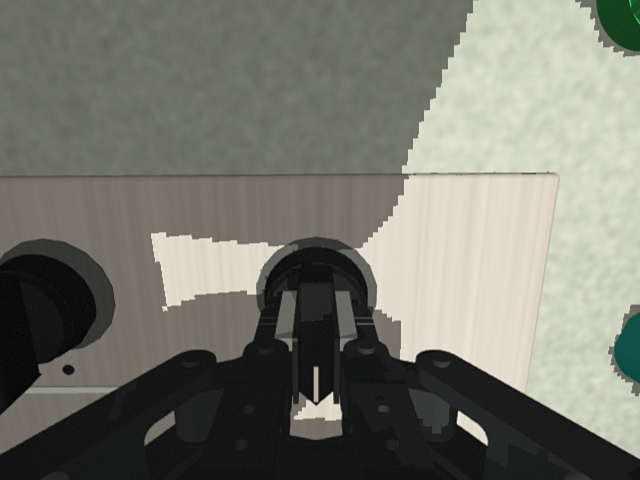

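The knob sits flush and seated, and it has not slipped in the grip (bar top still at tool z of about -9). I keep holding.

{"method": "jog_arm", "body": {
  "rows": [
    [0, 0, 0, 0, 0],
    [0, 0, 0, 0, 0],
    [0, 0, 0, 0, 0],
    [0, 0, 0, 0, 0],
    [0, 0, 0, 0, 0],
    [0, 0, 0, 0, 0],
    [0, 0, 0, 0, 0],
    [0, 0, 0, 0, 0]
  ]
}}

```text
time_s: 11.4
tcp_pos: [537.5, -2.0, 31.9]
tcp_rot: [0.062, 3.14, -0.0]
wrist_force: [-5.1, 0.3, 17.5]
finger_gap: 11.1
```

{"method": "jog_arm", "body": {
  "rows": [
    [0, 0, 0, 0, 0],
    [0, 0, 0, 0, 0],
    [0, 0, 0, 0, 0],
    [0, 0, 0, 0, 0],
    [0, 0, 0, 0, 0],
    [0, 0, 0, 0, 0],
    [0, 0, 0, 0, 0],
    [0, 0, 0, 0, 0]
  ]
}}

```text
time_s: 12.2
tcp_pos: [537.5, -1.9, 32.0]
tcp_rot: [0.062, 3.14, -0.0]
wrist_force: [-4.6, 0.6, 18.2]
finger_gap: 10.5
```

{"method": "jog_arm", "body": {
  "rows": [
    [0, 0, 0, 0, 0],
    [0, 0, 0, 0, 0],
    [0, 0, 0, 0, 0],
    [0, 0, 0, 0, 0],
    [0, 0, 0, 0, 0],
    [0, 0, 0, 0, 0]
  ]
}}

```text
time_s: 12.8
tcp_pos: [537.5, -1.9, 31.9]
tcp_rot: [0.062, 3.14, -0.0]
wrist_force: [-4.2, 0.0, 17.6]
finger_gap: 10.6
```

```bash
python3 st.py; python3 -c "
from station import ctrl
print(ctrl.hand_in())"
```

```text
tcp [537.5  -1.9  31.9] yaw 177.75 tz [ 8.e-04 -2.e-04 -1.e+00] shift [ 0.0007 -0.     -0.0334]
turn -0.0006
12.8 [-4.25  0.02 17.57] [0.123 1.149 0.035] 10.578075926986681
the job is handed in; nothing more can be done
None
```

The black knob is on the spindle, pressed in to the stop and still held there; I handed the job in at 12.8 s. I gripped it by its bar on the tray and turned it about 9°. Its nose then pointed at -2.2°, the same way as the other knob. It went onto the spindle with no measurable contact force until home.

**Last checks:**
- **Home:** the spring took up at tool height 38.2 mm with 3.9 N. I had predicted 38.6 mm and about 4 N.
- **Stop:** after a stroke of about 6.3 mm, the force jumped from 8.7 N to about 17.6 N with almost no further travel.
- **Hold:** it stayed at 17–18 N for about 3 s.
- **Grip:** the wrist picture taken during the hold showed no slip.

**Disagreements:**
- **Finger gap:** it read about 10.5 mm on a 12 mm bar.
- **Sideways force:** 4–6 N remained while pressing.
- **Camera estimates:** estimates of the spindle axis differed by up to 0.7 mm, which did not affect the fit.

I did not take a final picture of the rest of the scene. The pictures taken during the job showed nothing else moved.

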